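# Empty the knob cup into the parts dish and park it in the crate

## Robot

A 6-joint arm with a two-finger parallel gripper is mounted at the origin on the work surface. World frame = base frame: x ahead of the robot, y to its left, z up, the work surface at z = 0. Lengths are in m, angles in rad, forces in N, time in s.
With the tool pointing down it reaches from about 0.375 to 0.975 m from the base axis. Payload 3.8 kg.
Tool frame: the origin (TCP) lies at the very end of the fingers, on their centre line; the grasp point (between the pads) lies 19 mm behind it (ctrl.hold_point_z is the distance from the TCP to the grasp point, in m); z points along the fingers, y is the direction in which the jaws open and shut (so a half turn about z gives the same grasp; the last joint's range is limited). The gripper opens to 85 mm and grips with 20 to 120 N. Pads are 22 mm wide; open, the fingers measure 114 mm over their backs; the gripper's body (76 mm by 85 mm) begins 54 mm behind the grasp point. The pads swing forward as they close: fully open they stand 13 mm farther back than shut.
Start: joints at [-1.304, 0.264, 1.604, -0, 1.274, -0.037], TCP at [0.202, -0.644, 0.231] pointing down, gripper open.
Joint ranges: [-2.63, 2.63], [-0.94, 2.18], [0.31, 2.57], [-1.31, 4.45], [0, 2.66], [-2.55, 2.55]. Speed limits (rad/s): [2.57, 2.57, 3.14, 3.14, 3.14, 3.14].

## Interface

Orientations are given as a 3x3 rotation matrix whose columns are the frame's x, y, z axes.
In Python, from workcell import ctrl, eyes gives the robot as it stands.
- The arm moves only by the shell command python3 -m handwheel 'ROWS' [FORCE]. ROWS is a JSON object of lists of equal length, an entry for each row: "delta_pos": the shift along the world's x, y, z in m, a list of three; "rot": the turn, a rotation vector about the world's x, y, z in units of 10 degrees (1.0 is 10 degrees), a list of three; "claw": the finger opening in m, from 0 to 0.0854. A call has 1 to 10 rows; each row shifts and turns the pose as measured when the row begins; what a row does not reach is not made up. A row lasts 1/8 s, in which the tool goes at most 62.5 mm and 10.7 degrees, less where a joint would pass 70% of its speed; a pose out of reach is approached as far as the arm can. A call with a gripper value outside its range is refused whole. The fingers move at their own pace and stop on an object; FORCE is the grip in N (left out, the last holds). Time passes only in rows, so rows that do not move let the fingers close. It gives the time, the measured TCP pose, the force and the opening at its end, in the units of the state.
- ctrl.read_state(): the state, without advancing time (a new reading comes with each control period).
- eyes.read_camera(name): name is "scene" or "top" or "wrist"; returns (picture, depth): 480x640x3 uint8, red, green, blue; 480x640 float32, m along the optical axis (not along the pixel's ray), 0 where there is no reading.
- eyes.get_calibration(name): a dict with "mtx" (3x3 intrinsics, pixels), "cam_to_world" (4x4, takes a point from camera to world coordinates). Camera axes: x right, y down, z forward; pixel columns grow to the right and rows downward; lengths in m; the calibration is good to about 2 mm. A picture is of the moment at which its call begins: read the wrist's pose just before it. get_calibration takes no time and is no camera call; for the wrist camera it gives the pose at the moment of the call.
- ctrl.close_job(): hands the job in, once; it reports no verdict.
The state is a dict: "t": time; "joints": joint angles; "joint_velocities": joint speeds; "joint_efforts": joint torques, N m; "ee_pos": TCP position; "tool_rot": TCP orientation; "wrist_force": force on the tool from outside, world axes, zero at the start; "ft_torque": the same for the moment, N m; "width": opening from 0.0 (shut) to 1.0 (fully open).
Only numpy, scipy, OpenCV 4.12 (cv2) and the standard library are available. Lean on these libraries where they do the work, as an engineer would, in place of code of your own. Each camera call takes 0.05 s, during which the arm holds its last target. There are 200 camera calls.

## Task

Take the aluminium cup by its black handle and pour all six red ball knobs into the blue parts dish. Then set the empty cup down upright on the black rubber pad in the free cell of the yellow crate - lower it, do not let it drop - and let go. Leave the two jars in the crate, the oil bottle and the spray can standing where they are.

Things in the scene. Friction and masses are not known exactly. Their poses are not given: they have to be found in the camera images.
- cup_center (a point): aluminium cup with a straight black side handle, loose, 0.13-0.21 kg empty: round, flared, 75 mm high, outer diameter 60 mm at the foot, 120 mm at the rim, walls 3 mm, leaning out 22 degrees, floor 4 mm. This point is on its axis, 37.5 mm above its underside. z points out of the mouth, the handle along -x. It starts upright on the bench, handle roughly towards the robot, holding the knobs
- cup_grip (a point): a point on the axis of the cup's handle, 105 mm from the cup's axis and 58 mm above the cup's underside: a good place to grip. The handle is a round level bar 16 mm thick along the cup's -x axis, from the wall to 158 mm from the cup's axis; same axes as cup_center
- cup_rim (a point): the centre of the cup's mouth, at rim height (75 mm above its underside); same axes as cup_center
- dish: the round blue magnetic parts dish, held firmly to the bench by its magnet (it does not move). Outer diameter 176 mm at the rim and 156 mm at the foot, 62 mm high, walls 3 mm, floor 5 mm thick. Origin: centre of its underside
- crate: the yellow divided crate, fixed to the bench: 110 mm (its x) by 320 mm (its y), 35 mm high, walls and the two dividers 5 mm thick, floor 5 mm. Three cells in a row along its y axis, their centres at y = -105, 0 and +105 mm, each 100 mm (x) by 100 mm (y). Origin: centre of its underside. Its x axis points roughly away from the robot
- pad_center (a point): the black rubber pad, a disc 68 mm across and 2 mm thick, fixed to the floor in the middle of the one free cell (which cell it is varies); the other two cells hold jars. Its top is 7 mm above the bench. This point is its centre, 6 mm up
- jar1_center (a point): a closed clear glass jar with a steel lid, diameter 66 mm, 85 mm high, loose, standing in a cell of the crate; this point is on its axis, half-way up. z is its axis
- jar2_center (a point): a closed amber glass jar with a steel lid, diameter 66 mm, 85 mm high, loose, standing in a cell of the crate; this point is on its axis, half-way up. z is its axis
- knob1: a red ball knob for a machine lever: smooth 25 mm ball with a flush brass insert (14 mm across), 16 g, loose, in the cup at the start; rolls out when the cup is tipped to about 95 degrees. Origin: centre of the ball
- knob2: a red ball knob for a machine lever: smooth 25 mm ball with a flush brass insert (14 mm across), 16 g, loose, in the cup at the start; rolls out when the cup is tipped to about 95 degrees. Origin: centre of the ball
- knob3: a red ball knob for a machine lever: smooth 25 mm ball with a flush brass insert (14 mm across), 16 g, loose, in the cup at the start; rolls out when the cup is tipped to about 95 degrees. Origin: centre of the ball
- knob4: a red ball knob for a machine lever: smooth 25 mm ball with a flush brass insert (14 mm across), 16 g, loose, in the cup at the start; rolls out when the cup is tipped to about 95 degrees. Origin: centre of the ball
- knob5: a red ball knob for a machine lever: smooth 25 mm ball with a flush brass insert (14 mm across), 16 g, loose, in the cup at the start; rolls out when the cup is tipped to about 95 degrees. Origin: centre of the ball
- knob6: a red ball knob for a machine lever: smooth 25 mm ball with a flush brass insert (14 mm across), 16 g, loose, in the cup at the start; rolls out when the cup is tipped to about 95 degrees. Origin: centre of the ball
- oil_center (a point): a white plastic oil bottle, diameter 56 mm, 150 mm high, standing loose on the bench, not part of the job; this point is on its axis, half-way up. z is its axis
- spray_center (a point): a green spray can, diameter 64 mm, 170 mm high, standing loose on the bench, not part of the job; this point is on its axis, half-way up. z is its axis
Things that resemble listed ones, but are neither listed nor needed, are in the scene too. Of the things shaped like the part that bears cup_center, the aluminium one is meant.

How it is judged:
On the way, in this order (a step that is already met when the one before it is completed fails the run):
1. the cup is tipped by more than 45 degrees with its mouth above the dish (mouth centre within 150 mm of the dish's centre, seen from above, and more than 60 mm above the bench) (angle between cup_center's own z axis and vertical above 0.785 rad and horizontal distance between cup_rim and dish below 0.15 m and height (world z) of cup_rim above 0.06 m).
2. all six knobs lie in the dish (horizontal distance between each of knob1, knob2, knob3, knob4, knob5, knob6 and dish below 0.08 m and height (world z) of each of knob1, knob2, knob3, knob4, knob5, knob6 below 0.06 m), for 0.2 s.
3. the cup stands upright on the pad in the free cell (horizontal distance between cup_center and pad_center below 0.024 m and height (world z) of cup_center below 0.0505 m and angle between cup_center's own z axis and vertical below 0.1 rad), for 0.2 s.
At the end, for the whole second after the job is handed in: All six ball centres are within 80 mm of the dish's centre (from above) and lower than 60 mm. The cup stands on the pad in the free cell: axis within 24 mm of the pad's centre, within 0.1 rad of upright, underside less than 13 mm above the bench (all of step 2 and all of step 3); the robot touches nothing.
It fails at once if a jar is moved by more than 40 mm or tipped by more than 0.35 rad (angle between any of jar1_center, jar2_center's own z axis and vertical above 0.35 rad or distance of any of jar1_center, jar2_center from where it was at the start of the episode above 0.04 m).
It fails at once if the oil bottle or the spray can is moved by more than 50 mm or tipped by more than 0.35 rad (angle between any of oil_center, spray_center's own z axis and vertical above 0.35 rad or distance of any of oil_center, spray_center from where it was at the start of the episode above 0.05 m).
It fails at once if the cup is dropped: it moves faster than 0.6 m/s while the fingers do not touch it (linear speed of cup above 0.6 m/s and contact force between the fingers and cup below 0.05 N).
It also fails if it takes over 61 s, if anything falls off the work surface, if the arm or the gripper's body presses on something with over 40 N, if the wrist force passes 120 N, or if a joint passes its speed limit or range.

## Working session

There is one attempt and no reset: what is moved stays moved. The work goes in short steps, Python scripts to look and compute and a shell command to move; the robot and the scene stay as the last step left them, time stands still between calls to the robot, and variables do not carry over. Pictures are saved under pics/ and viewed, about 8 in all and at most 12, crops included, and the job is handed in when it is done.

```bash
mkdir -p pics; ls; python3 - <<'E'
from workcell import ctrl, eyes
import cv2,numpy as np
s=ctrl.read_state();print({k:np.round(v,3).tolist() for k,v in s.items()}, ctrl.hold_point_z)
for n in ("scene","top"):
    p,d=eyes.read_camera(n);c=eyes.get_calibration(n)
    np.savez(f"{n}.npz",p=p,d=d,K=c["mtx"],T=c["cam_to_world"])
    cv2.imwrite(f"pics/{n}.png",p[:,:,::-1]);print(n,np.round(c["mtx"],1).tolist(),np.round(c["cam_to_world"],3).tolist())
E
```

```text
pics
{'t': 0.0, 'joints': [-1.304, 0.265, 1.605, 0.0, 1.274, -0.037], 'joint_velocities': [0.001, -0.0, -0.0, -0.0, 0.0, -0.001], 'joint_efforts': [-0.002, -51.511, -36.732, -0.0, 0.013, 0.0], 'ee_pos': [0.202, -0.643, 0.23], 'tool_rot': [[0.954, 0.299, -0.001], [0.299, -0.954, 0.002], [0.0, -0.002, -1.0]], 'wrist_force': [-0.355, -0.675, 0.089], 'ft_torque': [0.004, 0.025, -0.076], 'width': 1.004} 0.0187
scene [[570.3, 0.0, 314.9], [0.0, 570.3, 244.8], [0.0, 0.0, 1.0]] [[-0.105, 0.774, -0.624, 1.411], [0.994, 0.077, -0.071, 0.127], [-0.007, -0.628, -0.778, 1.211], [0.0, 0.0, 0.0, 1.0]]
top [[445.4, 0.0, 321.8], [0.0, 445.4, 238.7], [0.0, 0.0, 1.0]] [[-0.027, -0.98, 0.197, 0.331], [-1.0, 0.026, -0.007, 0.041], [0.002, -0.197, -0.98, 1.006], [0.0, 0.0, 0.0, 1.0]]
```

View pics/scene.png

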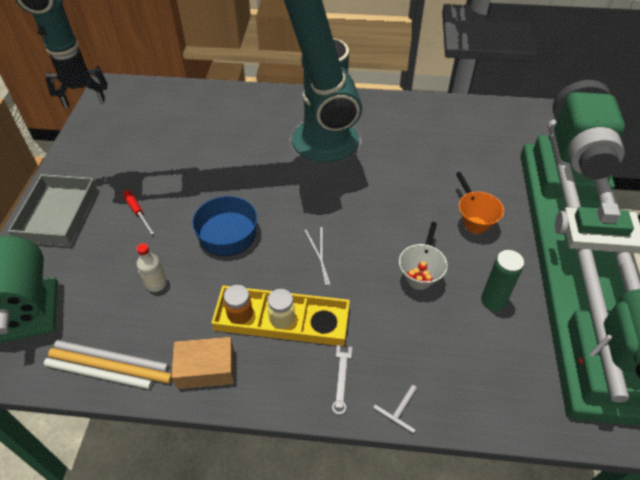

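View pics/top.png

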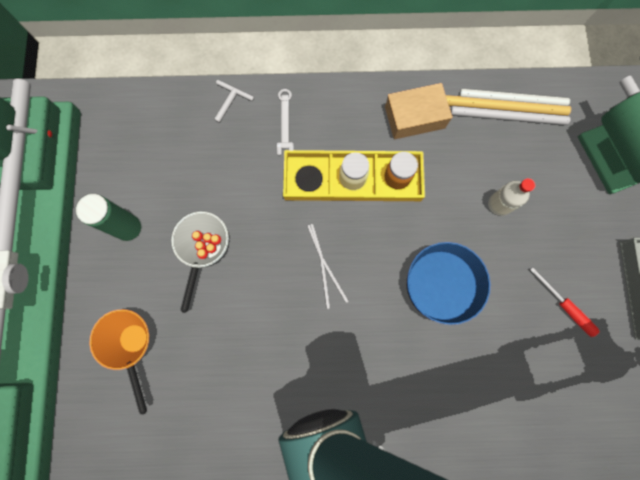

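The scene view shows the aluminium cup with the knobs at (423,268), its handle pointing up to (432,228), the dish at (225,227), the crate at (281,315) with its pad at (323,322), the bottle at (152,272) and the can at (503,280). The top view shows the cup at (200,240) with its handle to (185,308), pad (309,178), dish (447,283), bottle (505,198), can (110,215) and the orange decoy at (120,340). Next I fit positions from the depth of both views.

```bash
cat > m.py <<'E'
import numpy as np
from scipy.optimize import least_squares
def cloud(n):
    f=np.load(n+".npz");d=f["d"];v,u=np.indices(d.shape)
    P=np.stack([(u-f["K"][0,2])*d/f["K"][0,0],(v-f["K"][1,2])*d/f["K"][1,1],d],-1)@f["T"][:3,:3].T+f["T"][:3,3]
    P[d==0]=np.nan
    return P,f["p"].astype(int)
def circ(q,r=None):
    c0=[*q[:,:2].mean(0),r or .05]
    f=least_squares(lambda c:np.hypot(*(q[:,:2]-c[:2]).T)-c[2],c0,loss="soft_l1",f_scale=.002)
    return f.x
E
python3 - <<'E'
from m import *
px={"top":dict(cup=(200,240),dish=(447,283),pad=(309,178),oil=(505,198),can=(110,215),orange=(120,340)),
"scene":dict(cup=(423,268),dish=(225,227),pad=(323,322),oil=(152,272),can=(503,280))}
for n in px:
    P,p=cloud(n);V=~np.isnan(P[...,0]);z=P[...,2]
    print(n,"bench z",np.nanmedian(z[np.abs(z)<.02]))
    def near(k,r):
        u,v=px[n][k];c=P[v-2:v+3,u-2:u+3].reshape(-1,3);c=np.nanmedian(c,0)
        return c,V&(np.hypot(P[...,0]-c[0],P[...,1]-c[1])<r)
    for k,r,zl in(("cup",.11,.068),("dish",.13,.056)):
        c,m=near(k,r);m=m&(z>zl)&(z<zl+.02)
        if k=="cup": m=m&(p.sum(-1)>200)
        q=P[m];print(k,np.round(c,3),len(q),"circle",np.round(circ(q),4),"z95",np.round(np.percentile(q[:,2],95),4))
        if k=="cup": C=circ(q)
    r=np.hypot(P[...,0]-C[0],P[...,1]-C[1])
    m=V&(r<.18)&(r>.075)&(z>.035)&(z<.09)&(p.sum(-1)<150)
    q=P[m];print("handle",len(q),"mean",np.round(q.mean(0),4),"ztop",np.round(np.percentile(q[:,2],[50,90]),4),"rmax",r[m].max())
    w=q.mean(0)[:2]-C[:2];print(" handle dir deg",np.degrees(np.arctan2(w[1],w[0])), "svd",np.linalg.svd(q[:,:2]-q[:,:2].mean(0),full_matrices=False)[2][0])
    c,m=near("pad",.05);m=m&(p.sum(-1)<90)&(z<.02);q=P[m];print("pad",len(q),np.round((q.min(0)+q.max(0))/2,4),np.round(np.ptp(q,0),3),"z",np.median(q[:,2]))
    ye=V&(p[...,0]>150)&(p[...,1]>120)&(p[...,2]<70)&(z>.03)&(z<.045)&(np.hypot(P[...,0]-c[0],P[...,1]-c[1])<.4);q=P[ye]
    import cv2;print("crate",cv2.minAreaRect(q[:,:2].astype(np.float32)),np.median(q[:,2]))
    for k in("oil","can"):
        c,m=near(k,.09);m=m&(z>.02);q=P[m];print(k,len(q),np.round(np.median(q,0),3),"zmax",np.round(q[:,2].max(),3),"top",np.round(np.mean(q[q[:,2]>q[:,2].max()-.01],0),3))
    if n=="top":c,m=near("orange",.13);q=P[m&(z>.02)];print("orange",q.min(0),q.max(0))
    m=V&(p[...,0]>150)&(p[...,1]<90)&(p[...,2]<90)&(r<.06);print("knobs",np.round(P[m].mean(0),3),P[m][:,2].max())
E
```

```text
top bench z 0.00021479218084907714
cup [0.533 0.307 0.026] 450 circle [0.5258 0.2947 0.0567] z95 0.0769
dish [ 0.424 -0.245  0.006] 516 circle [ 0.4204 -0.2314  0.0854] z95 0.0645
handle 97 mean [0.4417 0.3366 0.0625] ztop [0.0614 0.0669] rmax 0.1721055229795653
 handle dir deg 153.48634464653955 svd [-0.79718872 -0.6037302 ]Traceback (most recent call last):
  File "<stdin>", line 19, in <module>
    return umr_minimum(a, axis, None, out, keepdims, initial, where)
ValueError: zero-size array to reduction operation minimum which has no identity
```

```bash
cat > loc.py <<'E'
from m import *
import cv2
px={"top":dict(cup=(200,240),dish=(447,283),pad=(309,178),oil=(505,198),can=(110,215),orange=(120,340)),
"scene":dict(cup=(423,268),dish=(225,227),pad=(323,322),oil=(152,272),can=(503,280))}
for n in px:
    P,p=cloud(n);V=~np.isnan(P[...,0]);z=P[...,2]
    def near(k,r):
        u,v=px[n][k];c=P[v-2:v+3,u-2:u+3].reshape(-1,3);c=np.nanmedian(c,0)
        return c,V&(np.hypot(P[...,0]-c[0],P[...,1]-c[1])<r)
    print(n)
    for k,r,zl in(("dish",.13,.056),("cup",.11,.068)):
        c,m=near(k,r);m=m&(z>zl)&(z<zl+.02)
        if k=="cup": m=m&(p.min(-1)>90)&(np.ptp(p,-1)<40)
        q=P[m];C=circ(q);print(k,len(q),"circle",np.round(C,4),"z95",np.round(np.percentile(q[:,2],95),4))
    dx,dy=P[...,0]-C[0],P[...,1]-C[1];r=np.hypot(dx,dy)
    m=V&(r<.18)&(r>.075)&(dx<-.06)&(z>.03)&(z<.09)&(dy<.08)&(p.max(-1)<110)
    q=P[m];w=q.mean(0)[:2]-C[:2];print("handle",len(q),"mean",np.round(q.mean(0),4),"z",np.round(np.percentile(q[:,2],[10,50,90]),4),"r",r[m].min(),r[m].max(),"dir",np.degrees(np.arctan2(w[1],w[0])),np.linalg.svd(q[:,:2]-q[:,:2].mean(0),full_matrices=False)[2][0])
    u,v=px[n]["pad"];print("padpx",p[v,u],np.round(P[v,u],3))
    c,m=near("pad",.045);m=m&(p.max(-1)<60)&(z<.02);q=P[m];print("pad",len(q),np.round((q.min(0)+q.max(0))/2,4) if len(q) else 0,np.round(np.ptp(q,0),3) if len(q) else 0,"z",np.median(q[:,2]))
    ye=V&(p[...,0]>130)&(p[...,1]>100)&(p[...,2]<80)&(z>.028)&(z<.045)&(np.hypot(P[...,0]-c[0],P[...,1]-c[1])<.4);q=P[ye]
    print("crate",cv2.minAreaRect(q[:,:2].astype(np.float32)),np.median(q[:,2]))
    for k in("oil","can"):
        c,m=near(k,.09);m=m&(z>.02);q=P[m];print(k,len(q),np.round(np.median(q,0),3),"zmax",np.round(q[:,2].max(),3),"top",np.round(np.mean(q[q[:,2]>q[:,2].max()-.01],0),3))
    if n=="top":c,m=near("orange",.13);q=P[m&(z>.02)];print("orange",q.min(0),q.max(0))
    m=V&(p[...,0]>150)&(p[...,1]<90)&(p[...,2]<90)&(r<.06);print("knobs",np.round(P[m].mean(0),3),P[m][:,2].max())
E
python3 loc.py
```

```text
top
dish 516 circle [ 0.4204 -0.2314  0.0854] z95 0.0645
cup 450 circle [0.5258 0.2947 0.0567] z95 0.0769
handle 305 mean [0.4125 0.3191 0.0639] z [0.06   0.0642 0.0669] r 0.07506397307691022 0.15730983016368705 dir 167.82560464386245 [-0.97619279  0.21690465]
padpx [61 59 56] [0.68  0.06  0.004]
pad 1 [0.6687 0.0763 0.0084] [0. 0. 0.] z 0.008357542674874319
crate ((0.6484399437904358, 0.06296034157276154), (0.1861599236726761, 0.5472567081451416), 13.953437805175781) 0.03270357956848474
oil 1001 [ 0.596 -0.371  0.098] zmax 0.156 top [ 0.604 -0.382  0.15 ]
can 1793 [0.563 0.463 0.153] zmax 0.175 top [0.571 0.48  0.17 ]
orange [0.20580972 0.39369345 0.0200108 ] [0.37979927 0.61128162 0.08061871]
knobs [0.52 0.29 0.03] 0.04083883557018364
scene
dish 292 circle [ 0.4235 -0.2315  0.0856] z95 0.0638
cup 259 circle [0.5291 0.2948 0.0571] z95 0.0773
handle 138 mean [0.4174 0.3201 0.0629] z [0.0582 0.0632 0.067 ] r 0.07601221431483424 0.1557036731584811 dir 167.25210903335656 [ 0.97595758 -0.21796055]
padpx [42 39 40] [0.684 0.062 0.006]
pad 392 [0.6824 0.0628 0.0053] [0.061 0.057 0.015] z 0.006165346493513524
crate ((0.664236307144165, 0.012355774641036987), (0.212932288646698, 0.6643022894859314), 18.383493423461914) 0.033022784177925146
oil 844 [ 0.62  -0.374  0.091] zmax 0.155 top [ 0.609 -0.382  0.149]
can 1503 [0.596 0.473 0.128] zmax 0.176 top [0.575 0.48  0.169]
knobs [0.53  0.295 0.032] 0.04325756248386137
```

```bash
python3 - <<'E'
from workcell import ctrl, eyes
print([a for a in dir(ctrl) if a[0]!='_'])
from m import *
import cv2
for n in("top","scene"):
    P,p=cloud(n);z=P[...,2]
    hsv=cv2.cvtColor(p.astype(np.uint8),cv2.COLOR_RGB2HSV)
    m=((hsv[...,0]>22)&(hsv[...,0]<32)&(hsv[...,1]>170)&(hsv[...,2]>120)&(z>.027)&(z<.042)&(P[...,1]<.3)&(P[...,1]>-.3)).astype(np.uint8)
    k,l,s,_=cv2.connectedComponentsWithStats(cv2.dilate(m,np.ones((5,5))))
    b=1+s[1:,4].argmax();q=P[(l==b)&(m>0)]
    r=cv2.minAreaRect(q[:,:2].astype(np.float32)*1000);print(n,len(q),r)
    Cc=np.array(r[0])/1000
    jm=(z>.075)&(z<.1)&(np.hypot(P[...,0]-Cc[0],P[...,1]-Cc[1])<.2)
    k,l,s,_=cv2.connectedComponentsWithStats(jm.astype(np.uint8))
    for i in range(1,k):
        if s[i,4]>50: q=P[l==i];print(" jar",len(q),np.round(q.mean(0),3),np.round((q.min(0)+q.max(0))/2,3))
w=eyes.get_calibration("wrist")["cam_to_world"];s=ctrl.read_state();print("cam in tool",np.round(s["tool_rot"].T@(w[:3,3]-s["ee_pos"]),3))
E
```

```text
['IKError', 'close_job', 'hold_point_z', 'read_state']
top 499 ((675.9306030273438, -43.12870788574219), (312.71173095703125, 108.48367309570312), 88.01070404052734)
 jar 571 [ 0.676 -0.042  0.089] [ 0.678 -0.042  0.085]
 jar 579 [ 0.675 -0.146  0.089] [ 0.676 -0.147  0.085]
scene 861 ((681.09033203125, -41.60395812988281), (318.9337158203125, 114.0411148071289), 88.34346008300781)
 jar 453 [ 0.683 -0.146  0.088] [ 0.68  -0.147  0.085]
 jar 456 [ 0.684 -0.041  0.088] [ 0.68  -0.042  0.086]
cam in tool [ 0.08  -0.    -0.142]
```

```bash
python3 -m handwheel '{"delta_pos":[[0,0,0.03],[0.05,0,0.03],[0.05,0,0.03]],"rot":[[0,0,1],[0,0,1],[0,0,1]],"claw":[0.0854,0.0854,0.0854]}' 80
python3 -c "
from workcell import ctrl;s=ctrl.read_state();print(s['joints'].round(3) if hasattr(s['joints'],'round') else s['joints'])"
```

```text
t: 0.48
ee_pos: [0.2987, -0.6409, 0.3154]
tool_rot: [[0.67, 0.743, -0.009], [0.743, -0.669, 0.011], [0.002, -0.014, -1.0]]
wrist_force: [0.3, -1.3, 0.2]
width: 1.0
[-1.168  0.299  1.408 -0.004  1.449 -0.434]
```

```bash
python3 -m handwheel '{"delta_pos":[[0.025,0.057,0],[0.025,0.057,0],[0.025,0.057,0],[0.025,0.057,0],[0.025,0.057,0],[0.025,0.057,0],[0.025,0.057,0],[0.025,0.057,0],[0.025,0.057,0]],"rot":[[0,0,0.71],[0,0,0.71],[0,0,0.71],[0,0,0.71],[0,0,0.71],[0,0,0.71],[0,0,0.71],[0,0,0.71],[0,0,0.71]],"claw":[0.0854,0.0854,0.0854,0.0854,0.0854,0.0854,0.0854,0.0854,0.0854]}'
python3 -m handwheel '{"delta_pos":[[-0.012,0.057,0],[-0.012,0.057,0],[-0.012,0.057,0],[-0.012,0.057,0],[-0.012,0.057,0],[-0.012,0.057,0],[-0.012,0.057,0],[-0.012,0.045,0]],"rot":[[0,0,0.71],[0,0,0.71],[0,0,0.71],[0,0,0.71],[0,0,0.71],[0,0,0.71],[0,0,0.71],[0,0,0.71]],"claw":[0.0854,0.0854,0.0854,0.0854,0.0854,0.0854,0.0854,0.0854]}'
python3 -c "
from workcell import ctrl;s=ctrl.read_state();print(s['joints'])"
```

```text
t: 1.6
ee_pos: [0.5252, -0.1264, 0.312]
tool_rot: [[-0.405, 0.914, -0.014], [0.914, 0.405, -0.002], [0.004, -0.013, -1.0]]
wrist_force: [0.7, -0.3, -0.3]
width: 0.999
t: 2.6
ee_pos: [0.424, 0.3326, 0.308]
tool_rot: [[-0.992, 0.126, -0.009], [0.126, 0.992, -0.015], [0.007, -0.016, -1.0]]
wrist_force: [-0.1, -0.1, 0.2]
width: 1.0
[ 0.62325494 -0.02325987  1.78352915 -0.00675672  1.3971595  -0.81954074]
```

```bash
python3 -m handwheel '{"delta_pos":[[0,-0.015,0],[0,0,0]],"rot":[[0,0,-0.5],[1,0,0]],"claw":[0.0854,0.0854]}'
python3 -c "
from workcell import ctrl;s=ctrl.read_state();print(s['joints'])"
python3 -m handwheel '{"delta_pos":[[0,0,0],[0,0,0]],"rot":[[-1,0,0],[0,0,0]],"claw":[0.0854,0.0854]}'
cat > wr.py <<'E'
import sys
from workcell import ctrl, eyes
from m import *
import cv2
n=sys.argv[1]
s=ctrl.read_state();c=eyes.get_calibration("wrist");p,d=eyes.read_camera("wrist")
np.savez(f"{n}.npz",p=p,d=d,K=c["mtx"],T=c["cam_to_world"]);cv2.imwrite(f"pics/{n}.png",p[:,:,::-1])
print("tcp",np.round(s["ee_pos"],4),"yaw x",np.degrees(np.arctan2(s["tool_rot"][1][0],s["tool_rot"][0][0])))
E
python3 wr.py w1; python3 - <<'E'
from m import *
P,p=cloud("w1");z=P[...,2];C=np.array([.527,.295])
dx,dy=P[...,0]-C[0],P[...,1]-C[1];r=np.hypot(dx,dy)
m=(z>.066)&(z<.085)&(r<.08)&(p.min(-1)>90);
if m.sum()>30: print("rim",m.sum(),circ(P[m]))
m=(r<.18)&(r>.08)&(dx<-.06)&(z>.05)&(z<.09)&(p.max(-1)<110)
q=P[m];v=np.linalg.svd(q[:,:2]-q[:,:2].mean(0),full_matrices=False)[2][0]
print("handle",len(q),q.mean(0),"z",np.percentile(q[:,2],[10,50,95]),v,r[m].min(),r[m].max())
E
```

```text
t: 2.85
ee_pos: [0.4214, 0.3237, 0.3062]
tool_rot: [[-0.979, 0.203, -0.014], [0.198, 0.967, 0.163], [0.046, 0.157, -0.987]]
wrist_force: [0.2, -0.1, -1.1]
width: 1.0
[ 0.51023495 -0.10320366  1.87035963  0.15469039  1.30912776 -0.89268957]
t: 3.1
ee_pos: [0.4211, 0.3166, 0.3029]
tool_rot: [[-0.977, 0.214, -0.019], [0.214, 0.977, -0.017], [0.015, -0.02, -1.0]]
wrist_force: [-0.4, 0.0, 0.5]
width: 1.0
tcp [0.4211 0.3166 0.3029] yaw x 167.6441548760839
rim 1568 [0.5235895  0.29560856 0.05657232]
handle 995 [0.40925469 0.32136305 0.06352207] z [0.06076955 0.06392047 0.06593044] [ 0.9773337  -0.21170462] 0.08004452421413624 0.1602447940869626
```

```bash
python3 -m handwheel '{"delta_pos":[[0.001,0.001,-0.05],[0.001,0.001,-0.05],[0,0,-0.05],[0,0,-0.05],[0,0,-0.03],[0,0,0]],"rot":[[0.1,-0.1,0],[0,0,0],[0,0,0],[0,0,0],[0,0,0],[0,0,0]],"claw":[0.0854,0.0854,0.0854,0.0854,0.0854,0.0854]}'
```

```text
t: 3.9
ee_pos: [0.4217, 0.318, 0.0685]
tool_rot: [[-0.978, 0.211, 0.002], [0.211, 0.977, 0.01], [0.0, 0.01, -1.0]]
wrist_force: [0.6, -0.3, -0.0]
width: 0.999
```

```bash
python3 -m handwheel '{"delta_pos":[[0.001,0.001,-0.02],[0,0,-0.01],[0,0,0]],"rot":[[0,0,0],[0,0,0],[0,0,0]],"claw":[0.0854,0.0854,0.0854]}'
python3 -m handwheel '{"delta_pos":[[0,0,0],[0,0,0],[0,0,0],[0,0,0],[0,0,0],[0,0,0],[0,0,0],[0,0,0]],"rot":[[0,0,0],[0,0,0],[0,0,0],[0,0,0],[0,0,0],[0,0,0],[0,0,0],[0,0,0]],"claw":[0.04,0.02,0.01,0.01,0.0,0.0,0.0,0.0]}' 110
```

```text
t: 4.28
ee_pos: [0.4255, 0.3211, 0.0424]
tool_rot: [[-0.978, 0.21, 0.008], [0.21, 0.978, 0.015], [-0.004, 0.016, -1.0]]
wrist_force: [0.0, -0.3, 0.1]
width: 0.997
t: 5.28
ee_pos: [0.4278, 0.3225, 0.0462]
tool_rot: [[-0.978, 0.21, 0.012], [0.21, 0.977, 0.018], [-0.008, 0.02, -1.0]]
wrist_force: [-0.5, 0.3, 0.1]
width: 0.148
```

```bash
python3 -m handwheel '{"delta_pos":[[0,0,0]],"rot":[[0,0,0]],"claw":[0.0]}'; python3 wr.py w2
```

```text
t: 5.4
ee_pos: [0.4278, 0.3225, 0.0461]
tool_rot: [[-0.978, 0.21, 0.012], [0.21, 0.977, 0.018], [-0.008, 0.02, -1.0]]
wrist_force: [-0.8, -0.2, 0.9]
width: 0.145
tcp [0.4278 0.3225 0.0461] yaw x 167.86713599111974
```

View pics/w2.png

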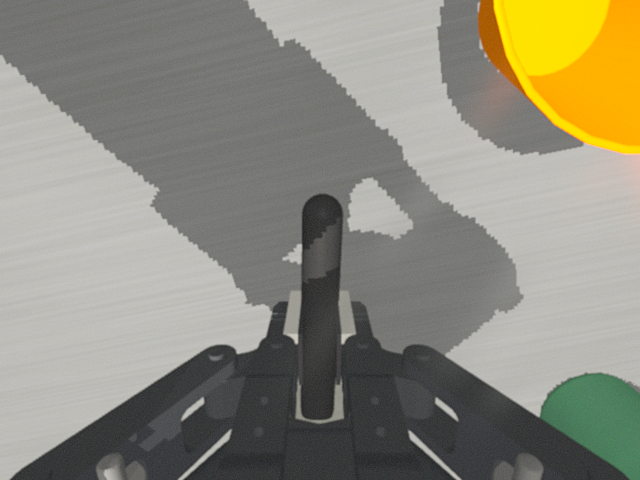

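The wrist view shows the handle at (322,300) between the pads, but the TCP sits about 7 mm too high, so I will regrip lower.

```bash
python3 -m handwheel '{"delta_pos":[[0,0,0],[0,0,0],[-0.003,-0.002,-0.007],[-0.002,-0.001,-0.004],[0,0,-0.002]],"rot":[[0,0,0],[0,0,0],[0.05,-0.05,0],[0.05,-0.02,0],[0,0,0]],"claw":[0.05,0.05,0.04,0.04,0.04]}'
python3 -m handwheel '{"delta_pos":[[0,0,-0.001],[0,0,-0.001],[0,0,-0.001],[0,0,0],[0,0,0],[0,0,0]],"rot":[[0,0,0],[0,0,0],[0,0,0],[0,0,0],[0,0,0],[0,0,0]],"claw":[0.0,0.0,0.0,0.0,0.0,0.0]}' 110
```

```text
t: 6.08
ee_pos: [0.4217, 0.319, 0.0316]
tool_rot: [[-0.977, 0.21, 0.024], [0.21, 0.977, 0.036], [-0.016, 0.04, -0.999]]
wrist_force: [-0.1, 0.1, -0.7]
width: 0.47
t: 6.82
ee_pos: [0.4209, 0.3185, 0.0276]
tool_rot: [[-0.977, 0.21, 0.022], [0.211, 0.977, 0.035], [-0.014, 0.039, -0.999]]
wrist_force: [-1.4, -0.2, 0.7]
width: 0.155
```

```bash
python3 -m handwheel '{"delta_pos":[[0,0,0],[0,0,0],[0.001,0,0.007],[0,0,0],[0,0,0]],"rot":[[0,0,0],[0,0,0],[-0.2,0.12,0],[0,0,0],[0,0,0]],"claw":[0.04,0.04,0.04,0.04,0.04]}'

```

```text
t: 7.45
ee_pos: [0.4231, 0.3191, 0.0357]
tool_rot: [[-0.978, 0.21, 0.004], [0.21, 0.978, 0.001], [-0.004, 0.002, -1.0]]
wrist_force: [-0.0, 0.3, -0.4]
width: 0.469
```

```bash

python3 -m handwheel '{"delta_pos":[[0,0,0.002],[0,0,0],[0,0,0],[0,0,0],[0,0,0],[0,0,0]],"rot":[[0,0,0],[0,0,0],[0,0,0],[0,0,0],[0,0,0],[0,0,0]],"claw":[0.0,0.0,0.0,0.0,0.0,0.0]}' 115
python3 -m handwheel '{"delta_pos":[[0,0,0.01],[0,0,0.02],[0,0,0.03],[0,0,0.03],[0,0,0.02],[0,0,0.01],[0,0,0]],"rot":[[0,0,0],[0,0,0],[0,0,0],[0,0,0],[0,0,0],[0,0,0],[0,0,0]],"claw":[0.0,0.0,0.0,0.0,0.0,0.0,0.0]}'
python3 wr.py w3; python3 - <<'E'
from workcell import ctrl,eyes
p,d=eyes.read_camera("scene");import numpy as np,cv2
c=eyes.get_calibration("scene");np.savez("s2.npz",p=p,d=d,K=c["mtx"],T=c["cam_to_world"])
cv2.imwrite("pics/s2.png",cv2.resize(p[100:400,300:640,::-1],None,fx=2,fy=2))
from m import *
P,p=cloud("s2");z=P[...,2];m=(np.hypot(P[...,0]-.527,P[...,1]-.295)<.09)&(z>.1)&(p.min(-1)>90)&(np.ptp(p,-1)<40)
q=P[m];print(len(q),np.percentile(q[:,2],[5,50,95]))
E
```

```text
t: 8.2
ee_pos: [0.4229, 0.3188, 0.0378]
tool_rot: [[-0.978, 0.21, 0.005], [0.21, 0.978, 0.002], [-0.004, 0.003, -1.0]]
wrist_force: [0.8, 0.3, 1.4]
width: 0.151
t: 9.07
ee_pos: [0.4172, 0.3155, 0.1584]
tool_rot: [[-0.977, 0.211, -0.007], [0.211, 0.977, -0.004], [0.006, -0.005, -1.0]]
wrist_force: [0.4, -0.0, -2.4]
width: 0.146
tcp [0.4172 0.3155 0.1584] yaw x 167.81446223408142
1259 [0.1415212  0.17698931 0.52698702]
```

View pics/s2.png

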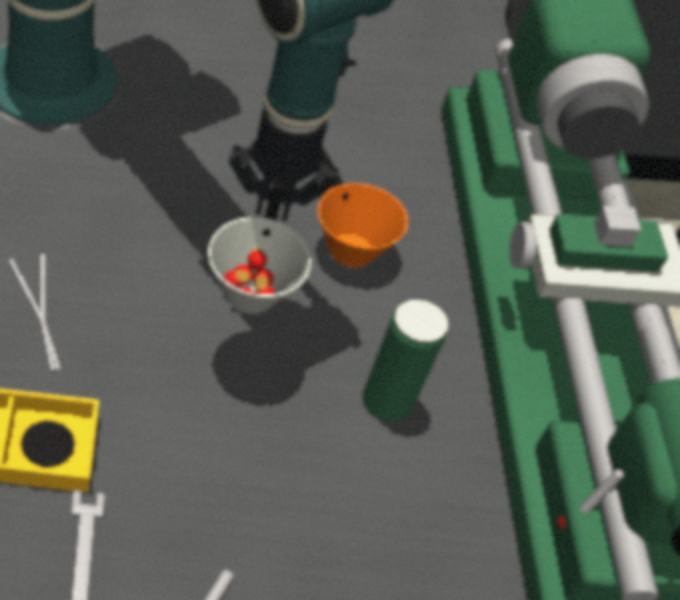

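The cup is lifted, with the knobs inside at about (250,272) in the crop. I'll check how it sits in the grip.

```bash
cat > rim.py <<'E'
import sys
from m import *
# cup pose in scene view: fit axis with cone model of points
n,x,y,zc=sys.argv[1],*map(float,sys.argv[2:5])
P,p=cloud(n);q=P[(np.linalg.norm(P-np.array([x,y,zc]),axis=-1)<.085)&(p.min(-1)>85)&(np.ptp(p,-1)<45)]
def f(a):
    R=np.array([a[2],a[3],1]);R/=np.linalg.norm(R);d=q-[a[0],a[1],a[4]];h=d@R;r=np.linalg.norm(d-np.outer(h,R),axis=1)
    t=np.clip(h+.0375,0,.075);ro=.03+.4*t;e=np.minimum(np.abs(r-ro),np.abs(r-ro+.003));return np.hypot(e,np.maximum(0,np.abs(h)-.0375))
s=least_squares(f,[x,y,0,0,zc],loss="soft_l1",f_scale=.003)
a=s.x;print(n,len(q),"centre",a[[0,1,4]].round(4),"axis tilt x,y deg",np.degrees(a[2:4]).round(1),"med res",np.median(f(a)))
E
python3 rim.py s2 .52 .293 .155;python3 rim.py scene .527 .295 .037;python3 rim.py top .527 .295 .037
```

```text
s2 1204 centre [0.5138 0.2942 0.1557] axis tilt x,y deg [0.5 1.1] med res 0.0008827615230686905
scene 1585 centre [0.5328 0.2841 0.0351] axis tilt x,y deg [-2.6 13.6] med res 0.004055189782438305
top 3006 centre [0.5204 0.2843 0.0349] axis tilt x,y deg [ 4.9 11. ] med res 0.005777887478949136
```

```bash

python3 -m handwheel '{"delta_pos":[[0.005,-0.015,0.02],[0.01,-0.03,0.03],[0.01,-0.04,0.03],[0.01,-0.04,0.02],[0.01,-0.04,0],[0,-0.04,0],[0,-0.04,0],[0,-0.04,0],[-0.005,-0.04,0],[-0.015,-0.04,0]],"rot":[[0,0,-0.3],[0,0,-0.5],[0,0,-0.5],[0,0,-0.5],[0,0,-0.5],[0,0,-0.5],[0,0,-0.5],[0,0,-0.5],[0,0,-0.5],[0,0,-0.5]],"claw":[0,0,0,0,0,0,0,0,0,0]}'
python3 -m handwheel '{"delta_pos":[[-0.02,-0.04,0],[-0.02,-0.03,0],[-0.02,-0.02,0],[-0.01,-0.01,0],[0,0,0]],"rot":[[0,0,-0.5],[0,0,-0.5],[0,0,-0.4],[0,0,-0.2],[0,0,0]],"claw":[0,0,0,0,0]}'
python3 -c "
from workcell import ctrl;s=ctrl.read_state();print(s['joints'])"
```

```text
t: 10.42
ee_pos: [0.4346, -0.0607, 0.2453]
tool_rot: [[-0.478, 0.878, -0.033], [0.878, 0.479, 0.009], [0.023, -0.024, -0.999]]
wrist_force: [0.0, -0.7, -2.1]
width: 0.15
t: 11.05
ee_pos: [0.3585, -0.1645, 0.2388]
tool_rot: [[-0.204, 0.978, -0.038], [0.979, 0.205, 0.023], [0.03, -0.032, -0.999]]
wrist_force: [0.9, 0.7, -2.5]
width: 0.149
[-0.49538776 -0.26514414  2.11940809  0.00244279  1.33170838 -0.70167601]
```

```bash

python3 -m handwheel '{"delta_pos":[[0.004,0,0.005],[0.004,0,0.005],[0.004,0,0.005],[0.004,0,0.005],[0,0,0],[0,0,0]],"rot":[[0.4,-0.25,0],[0.7,-0.4,0],[0.7,-0.4,0],[0.7,-0.4,0],[0.7,-0.4,0],[0.35,-0.2,0]],"claw":[0,0,0,0,0,0]}'
python3 -c "
from workcell import ctrl;s=ctrl.read_state();print(s['joints'])"
```

```text
t: 11.8
ee_pos: [0.3801, -0.1613, 0.2599]
tool_rot: [[-0.325, 0.897, 0.299], [0.793, 0.086, 0.603], [0.515, 0.433, -0.74]]
wrist_force: [0.6, 0.9, -3.0]
width: 0.153
[-0.98460245 -0.09619863  2.11056162  0.62182504  1.55723282 -1.37175301]
```

```bash
cat > lip.py <<'E'
from workcell import ctrl
import numpy as np
s=ctrl.read_state();R=np.array(s["tool_rot"]);c=-R[:,2];f=-R[:,0]
rim=np.array(s["ee_pos"])+.1*f+.0357*c
dn=np.array([0,0,-1.]);dn-=dn@c*c;dn/=np.linalg.norm(dn)
print("tilt",np.degrees(np.arccos(c[2])).round(1),"rim",rim.round(3),"rim-dish",np.hypot(*(rim[:2]-[.422,-.2315])).round(3),"lip",(rim+.06*dn).round(3),"lip-dish",((rim+.06*dn)[:2]-[.422,-.2315]).round(3),"pour dir",(c[:2]/np.hypot(*c[:2])).round(2),"j",np.round(s["joints"],2))
E
python3 lip.py
python3 -m handwheel '{"delta_pos":[[0,0,0],[0,0,0],[0,0,0],[0,0,0]],"rot":[[0.6,-0.35,0],[0.6,-0.35,0],[0.4,-0.25,0],[0,0,0]],"claw":[0,0,0,0]}'
python3 lip.py
```

```text
tilt 42.3 rim [ 0.402 -0.262  0.235] rim-dish 0.037 lip [ 0.382 -0.302  0.194] lip-dish [-0.04 -0.07] pour dir [-0.44 -0.9 ] j [-0.98 -0.1   2.11  0.62  1.56 -1.37]
t: 12.3
ee_pos: [0.3823, -0.1623, 0.2572]
tool_rot: [[-0.426, 0.811, 0.4], [0.625, -0.056, 0.778], [0.654, 0.582, -0.484]]
wrist_force: [0.2, 0.7, -2.4]
width: 0.15
tilt 61.1 rim [ 0.411 -0.253  0.209] rim-dish 0.024 lip [ 0.397 -0.278  0.157] lip-dish [-0.025 -0.047] pour dir [-0.46 -0.89] j [-1.11  0.08  2.13  0.79  1.7  -1.58]
```

```bash

python3 -m handwheel '{"delta_pos":[[0.006,0.012,-0.01],[0.006,0.012,-0.01],[0.006,0.011,-0.01],[0.003,0.006,0],[0,0,0]],"rot":[[0,0,0],[0,0,0],[0,0,0],[0,0,0],[0,0,0]],"claw":[0,0,0,0,0]}'
python3 lip.py
python3 -m handwheel '{"delta_pos":[[-0.004,-0.006,0],[-0.004,-0.006,0],[-0.004,-0.006,0],[-0.004,-0.006,0],[0,0,0]],"rot":[[0.3,-0.18,0],[0.3,-0.18,0],[0.3,-0.18,0],[0.3,-0.18,0],[0,0,0]],"claw":[0,0,0,0,0]}'
python3 lip.py
```

```text
t: 12.92
ee_pos: [0.4057, -0.1168, 0.2257]
tool_rot: [[-0.429, 0.812, 0.396], [0.628, -0.048, 0.777], [0.65, 0.582, -0.489]]
wrist_force: [0.9, -0.2, -2.4]
width: 0.153
tilt 60.7 rim [ 0.434 -0.207  0.178] rim-dish 0.027 lip [ 0.421 -0.233  0.126] lip-dish [-0.001 -0.002] pour dir [-0.45 -0.89] j [-1.02  0.08  2.2   0.84  1.6  -1.59]
t: 13.55
ee_pos: [0.3908, -0.1441, 0.2278]
tool_rot: [[-0.519, 0.728, 0.448], [0.488, -0.177, 0.855], [0.702, 0.662, -0.263]]
wrist_force: [0.2, -0.0, -1.9]
width: 0.149
tilt 74.7 rim [ 0.427 -0.223  0.167] rim-dish 0.009 lip [ 0.419 -0.237  0.109] lip-dish [-0.003 -0.006] pour dir [-0.46 -0.89] j [-1.13  0.25  2.17  0.9   1.76 -1.77]
```

```bash

python3 -m handwheel '{"delta_pos":[[-0.002,0,-0.001],[-0.002,0,-0.001],[-0.003,-0.002,-0.001],[-0.003,-0.002,-0.001],[-0.003,-0.002,0],[-0.003,-0.002,0],[0,0,0],[0,0,0]],"rot":[[0.25,-0.15,0],[0.25,-0.15,0],[0.25,-0.15,0],[0.25,-0.15,0],[0.25,-0.15,0],[0.25,-0.15,0],[0,0,0],[0,0,0]],"claw":[0,0,0,0,0,0,0,0]}'
python3 lip.py
python3 - <<'E'
from workcell import eyes
import cv2
p,d=eyes.read_camera("scene");cv2.imwrite("pics/s3.png",cv2.resize(p[100:320,120:400,::-1],None,fx=2.5,fy=2.5))
E
```

```text
t: 14.55
ee_pos: [0.3755, -0.1531, 0.225]
tool_rot: [[-0.64, 0.61, 0.467], [0.294, -0.367, 0.882], [0.71, 0.702, 0.055]]
wrist_force: [-1.1, 0.0, -1.5]
width: 0.15
tilt 93.2 rim [ 0.423 -0.214  0.152] rim-dish 0.018 lip [ 0.424 -0.211  0.092] lip-dish [0.002 0.02 ] pour dir [-0.47 -0.88] j [-1.19  0.48  2.16  0.96  1.93 -1.95]
```

View pics/s3.png

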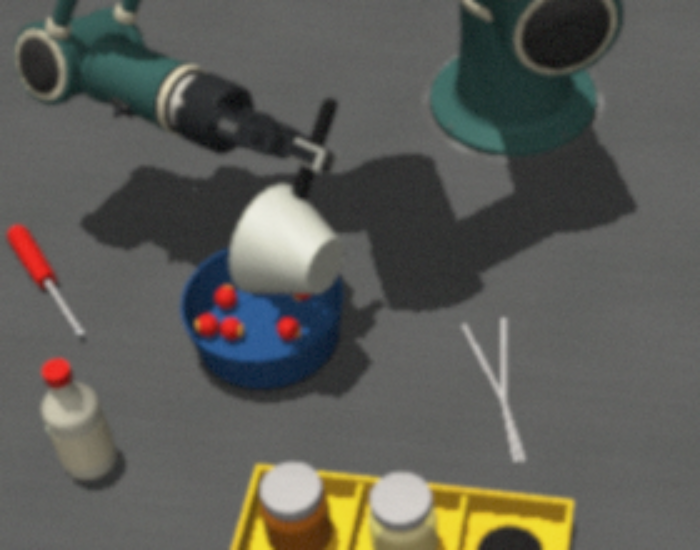

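Five knobs are visible in the dish, at (225,297), (207,325), (231,328), (288,328) and partly at (303,293). I'll tip further so the last one comes out.

```bash

python3 -m handwheel '{"delta_pos":[[-0.003,-0.003,0.002],[-0.003,-0.003,0.002],[-0.003,-0.003,0.002],[-0.003,-0.003,0.002],[-0.003,-0.003,0],[0,0,0],[0,0,0],[0,0,0],[0,0,0]],"rot":[[0.35,-0.2,0],[0.35,-0.2,0],[0.35,-0.2,0],[0.35,-0.2,0],[0.35,-0.2,0],[0,0,0],[0,0,0],[0,0,0],[0,0,0]],"claw":[0,0,0,0,0,0,0,0,0]}'
python3 lip.py
python3 -m handwheel '{"delta_pos":[[0,0,0.01],[0,0,0.02],[0,0,0.02],[0,0,0.01]],"rot":[[-0.5,0.3,0],[-0.7,0.4,0],[-0.7,0.4,0],[-0.7,0.4,0]],"claw":[0,0,0,0]}'
python3 -m handwheel '{"delta_pos":[[0.005,0.01,0.01],[0.005,0.01,0.01],[0.005,0.01,0],[0.005,0.02,0],[0.005,0.02,0],[0.005,0.02,0],[0,0.01,0]],"rot":[[-0.7,0.4,0],[-0.7,0.4,0],[-0.7,0.4,0],[-0.7,0.4,0],[-0.7,0.4,0],[-0.7,0.4,0],[-0.5,0.3,0]],"claw":[0,0,0,0,0,0,0]}'
python3 lip.py
python3 - <<'E'
from workcell import eyes
import cv2,numpy as np
for n in("scene","top"):
    p,d=eyes.read_camera(n);c=eyes.get_calibration(n);np.savez(n[0]+"4.npz",p=p,d=d,K=c["mtx"],T=c["cam_to_world"])
    (u,v)=(120,130) if n=="scene" else (370,200)
    globals()[n]=cv2.resize(p[v:v+180,u:u+200,::-1],None,fx=2,fy=2)
cv2.imwrite("pics/d4.png",np.hstack([scene,top]))
E
```

```text
t: 15.72
ee_pos: [0.3619, -0.1702, 0.2372]
tool_rot: [[-0.766, 0.482, 0.425], [0.093, -0.572, 0.815], [0.636, 0.664, 0.393]]
wrist_force: [0.1, -0.7, -1.8]
width: 0.15
tilt 113.1 rim [ 0.423 -0.209  0.16 ] rim-dish 0.023 lip [ 0.434 -0.188  0.104] lip-dish [0.012 0.044] pour dir [-0.46 -0.89] j [-1.18  0.71  2.13  1.01  2.16 -2.1 ]
t: 16.23
ee_pos: [0.3614, -0.1695, 0.2964]
tool_rot: [[-0.576, 0.672, 0.465], [0.411, -0.253, 0.876], [0.706, 0.696, -0.131]]
wrist_force: [-0.1, 0.3, -1.8]
width: 0.15
t: 17.1
ee_pos: [0.3878, -0.067, 0.3212]
tool_rot: [[-0.301, 0.932, 0.201], [0.896, 0.204, 0.395], [0.327, 0.298, -0.897]]
wrist_force: [-0.5, 0.1, -2.6]
width: 0.147
tilt 26.3 rim [ 0.411 -0.171  0.32 ] rim-dish 0.062 lip [ 0.386 -0.219  0.294] lip-dish [-0.036  0.013] pour dir [-0.45 -0.89] j [-0.64 -0.36  2.1   0.45  1.49 -0.96]
```

View pics/d4.png

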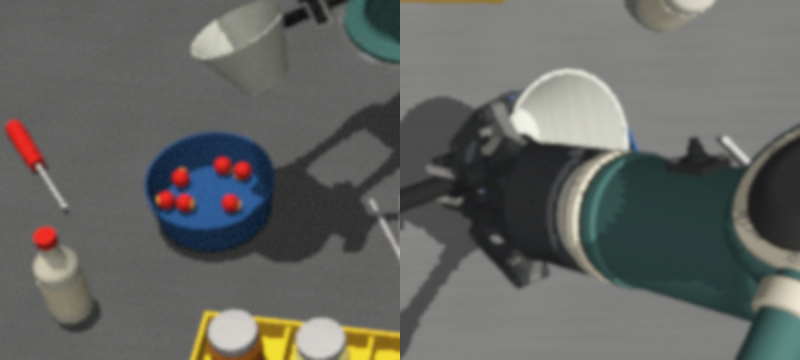

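All six knobs lie in the dish: left half (180,177), (166,200), (185,202), (223,165), (242,170), (231,203), and the cup interior looks empty. Now to level the cup and move it over the pad.

```bash

python3 -m handwheel '{"delta_pos":[[0,0.005,0],[0,0.005,0],[0,0.005,0],[0,0,0]],"rot":[[-0.78,0.4,0],[-0.78,0.4,0],[-0.78,0.4,0],[0,0,0]],"claw":[0,0,0,0]}'
python3 -m handwheel '{"delta_pos":[[0.015,0.01,0],[0.025,0.018,-0.01],[0.025,0.018,-0.01],[0.025,0.018,-0.01],[0.025,0.018,-0.01],[0.025,0.018,-0.01],[0.025,0.018,-0.01],[0.015,0.012,0],[0,0,0]],"rot":[[0,0,0.5],[0,0,0.8],[0,0,0.8],[0,0,0.8],[0,0,0.8],[0,0,0.8],[0,0,0.8],[0,0,0.5],[0,0,0]],"claw":[0,0,0,0,0,0,0,0,0]}'
```

```text
t: 17.7
ee_pos: [0.3836, -0.0515, 0.3182]
tool_rot: [[-0.266, 0.964, -0.013], [0.964, 0.266, -0.002], [0.001, -0.013, -1.0]]
wrist_force: [-0.1, -0.4, -1.7]
width: 0.154
t: 18.82
ee_pos: [0.5587, 0.0658, 0.244]
tool_rot: [[-0.961, 0.275, -0.041], [0.275, 0.961, -0.002], [0.039, -0.013, -0.999]]
wrist_force: [0.1, -0.2, -1.6]
width: 0.152
```

```bash

python3 -m handwheel '{"delta_pos":[[0.013,0.012,-0.02],[0.012,0.012,-0.03],[0.002,0.002,-0.03],[0,0,-0.01],[0,0,0]],"rot":[[0,-0.2,0],[0,-0.03,0],[0,0,0],[0,0,0],[0,0,0]],"claw":[0,0,0,0,0]}'
cat > chk.py <<'E'
import sys
from workcell import ctrl,eyes
import numpy as np
for n in("scene","top"):
    p,d=eyes.read_camera(n);c=eyes.get_calibration(n);np.savez(n[0]+sys.argv[1]+".npz",p=p,d=d,K=c["mtx"],T=c["cam_to_world"])
s=ctrl.read_state();R=np.array(s["tool_rot"]);print("expect",np.array(s["ee_pos"])-.1*R[:,0]+.0018*R[:,2],"joints",np.round(s["joints"],2))
E
python3 chk.py 5; python3 rim.py s5 .68 .064 .13;python3 rim.py t5 .68 .064 .13
```

```text
t: 19.45
ee_pos: [0.5817, 0.0812, 0.1498]
tool_rot: [[-0.956, 0.293, -0.009], [0.293, 0.956, 0.002], [0.009, -0.001, -1.0]]
wrist_force: [-0.2, 0.1, -2.5]
width: 0.149
expect [0.67836005 0.05254006 0.14874434] joints [ 0.1   0.17  1.87  0.    1.11 -1.18]
s5 1859 centre [0.6776 0.0528 0.1492] axis tilt x,y deg [-2.  -0.3] med res 0.001040173090312871
t5 221 centre [0.6745 0.0586 0.1503] axis tilt x,y deg [-0.3 -8.3] med res 0.0015409798503109584
```

```bash

python3 -m handwheel '{"delta_pos":[[0.003,0.007,-0.015],[0.001,0.003,-0.02],[0,0,-0.015],[0,0,-0.005],[0,0,0]],"rot":[[0,0,0.1],[0,0,0],[0,0,0],[0,0,0],[0,0,0]],"claw":[0,0,0,0,0]}'
python3 chk.py 6; python3 rim.py s6 .68 .064 .085
```

```text
t: 20.18
ee_pos: [0.5878, 0.0929, 0.0943]
tool_rot: [[-0.962, 0.273, -0.004], [0.273, 0.962, 0.002], [0.004, 0.001, -1.0]]
wrist_force: [0.5, 0.4, -1.5]
width: 0.151
expect [0.68453925 0.065544   0.09300213] joints [ 0.11  0.24  1.9   0.    1.   -1.18]
s6 1874 centre [0.6844 0.0655 0.0941] axis tilt x,y deg [-2.2 -0.1] med res 0.0010785965458634883
```

```bash

python3 -m handwheel '{"delta_pos":[[-0.001,-0.001,-0.012],[0,0,-0.012],[0,0,-0.006],[0,0,-0.002],[0,0,0]],"rot":[[0,0.2,0],[0,0,0],[0,0,0],[0,0,0],[0,0,0]],"claw":[0,0,0,0,0]}'
python3 chk.py 7; python3 rim.py s7 .684 .065 .06
```

```text
t: 20.9
ee_pos: [0.5882, 0.0917, 0.0616]
tool_rot: [[-0.961, 0.274, -0.038], [0.274, 0.962, 0.003], [0.037, -0.008, -0.999]]
wrist_force: [-0.2, 0.0, -1.6]
width: 0.15
expect [0.68449761 0.06433531 0.05659235] joints [ 0.11  0.3   1.9   0.01  0.98 -1.19]
s7 1793 centre [0.6831 0.0647 0.0586] axis tilt x,y deg [ 2.3 -0.7] med res 0.0010397682626196517
```

```bash

python3 -m handwheel '{"delta_pos":[[0,0,-0.004],[0,0,-0.003],[0,0,-0.001],[0,0,0]],"rot":[[0,-0.1,0],[0,0,0],[0,0,0],[0,0,0]],"claw":[0,0,0,0]}'
python3 -m handwheel '{"delta_pos":[[0,0,-0.002],[0,0,-0.001],[0,0,0]],"rot":[[0,0,0],[0,0,0],[0,0,0]],"claw":[0,0,0]}'
python3 chk.py 8; python3 rim.py s8 .684 .065 .048
```

```text
t: 21.5
ee_pos: [0.5887, 0.0919, 0.0544]
tool_rot: [[-0.962, 0.274, -0.017], [0.274, 0.962, 0.003], [0.017, -0.002, -1.0]]
wrist_force: [-0.5, 0.5, -2.1]
width: 0.158
t: 21.88
ee_pos: [0.589, 0.0919, 0.0513]
tool_rot: [[-0.962, 0.274, -0.017], [0.274, 0.962, 0.003], [0.017, -0.002, -1.0]]
wrist_force: [-0.1, -0.2, -1.4]
width: 0.142
expect [0.685171   0.06450283 0.04787724] joints [ 0.11  0.3   1.92  0.01  0.94 -1.19]
s8 1794 centre [0.6854 0.0655 0.0497] axis tilt x,y deg [-1.2 -0.8] med res 0.0010947005663981568
```

```bash

python3 -m handwheel '{"delta_pos":[[0,0,-0.002],[0,0,-0.001],[0,0,0]],"rot":[[0,0,0],[0,0,0],[0,0,0]],"claw":[0,0,0]}'
python3 -m handwheel '{"delta_pos":[[0,0,-0.0015],[0,0,-0.0005],[0,0,0]],"rot":[[0,0,0],[0,0,0],[0,0,0]],"claw":[0,0,0]}'
python3 -m handwheel '{"delta_pos":[[0,0,-0.001],[0,0,0],[0,0,0]],"rot":[[0,0,0],[0,0,0],[0,0,0]],"claw":[0,0,0]}'
python3 chk.py 9; python3 rim.py s9 .684 .065 .045
```

```text
t: 22.35
ee_pos: [0.5893, 0.0919, 0.0484]
tool_rot: [[-0.962, 0.274, -0.016], [0.274, 0.962, 0.003], [0.017, -0.002, -1.0]]
wrist_force: [-0.1, -0.3, -0.3]
width: 0.147
t: 22.72
ee_pos: [0.5897, 0.0919, 0.047]
tool_rot: [[-0.962, 0.274, -0.015], [0.274, 0.962, 0.003], [0.016, -0.001, -1.0]]
wrist_force: [-1.1, -0.6, 0.1]
width: 0.146
t: 23.1
ee_pos: [0.59, 0.0919, 0.0464]
tool_rot: [[-0.962, 0.274, -0.015], [0.274, 0.962, 0.003], [0.015, -0.001, -1.0]]
wrist_force: [-1.1, -0.4, -0.2]
width: 0.152
expect [0.68616433 0.0645477  0.04305163] joints [ 0.11  0.3   1.92  0.01  0.93 -1.19]
s9 1800 centre [0.6872 0.0653 0.0468] axis tilt x,y deg [-3.2 -1.2] med res 0.0011103266054046908
```

Contact shows: the wrist load has gone from about -2 N to about 0. Releasing.

```bash

python3 -m handwheel '{"delta_pos":[[0,0,0],[0,0,0],[0,0,0],[0,0,0]],"rot":[[0,0,0],[0,0,0],[0,0,0],[0,0,0]],"claw":[0.02,0.03,0.04,0.05]}' 20
python3 -m handwheel '{"delta_pos":[[0,0,0],[0,0,0.01],[0,0,0.02],[0,0,0.04],[0,0,0.05],[0,0,0.05],[-0.03,0,0.03],[-0.05,0,0],[-0.05,0,0],[0,0,0]],"rot":[[0,0,0],[0,0,0],[0,0,0],[0,0,0],[0,0,0],[0,0,0],[0,0,0],[0,0,0],[0,0,0],[0,0,0]],"claw":[0.05,0.05,0.05,0.05,0.05,0.05,0.05,0.05,0.05,0.05]}'
python3 chk.py A; python3 rim.py sA .684 .065 .045;python3 rim.py tA .684 .065 .045
python3 - <<'E'
import numpy as np,cv2
cv2.imwrite("pics/A.png",np.vstack([np.load("sA.npz")["p"][130:370,:,::-1],np.load("tA.npz")["p"][120:360,:,::-1]]))
E
```

```text
t: 23.7
ee_pos: [0.5906, 0.092, 0.0464]
tool_rot: [[-0.962, 0.274, -0.014], [0.274, 0.962, 0.003], [0.014, -0.001, -1.0]]
wrist_force: [0.2, -0.0, -0.0]
width: 0.587
t: 24.95
ee_pos: [0.4585, 0.0921, 0.267]
tool_rot: [[-0.962, 0.274, 0.002], [0.274, 0.962, 0.005], [-0.0, 0.006, -1.0]]
wrist_force: [-0.0, 0.3, 0.0]
width: 0.585
expect [0.55778807 0.06472962 0.26575386] joints [ 0.14 -0.16  1.98  0.01  1.31 -1.15]
sA 1823 centre [0.6869 0.0665 0.0464] axis tilt x,y deg [-3.9 -2.6] med res 0.0011405960892392876
tA 12 centre [0.7064 0.0467 0.0792] axis tilt x,y deg [-4.4 -1.1] med res 0.00034452238531901323
```

View pics/A.png

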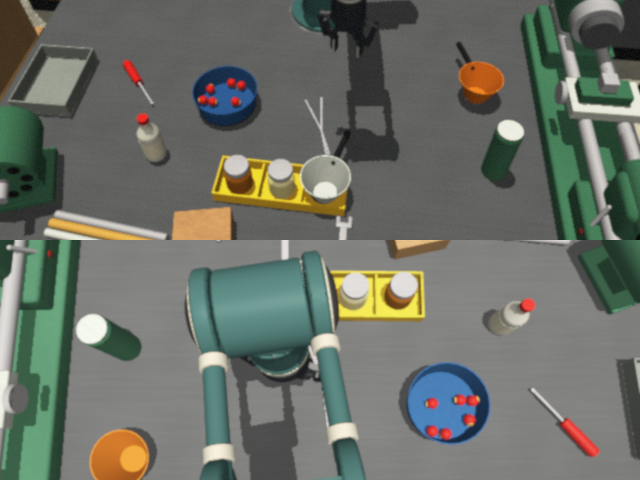

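The cup stands in the free cell at (325,180), and all six knobs are in the dish at (222,90). The fitted tilt of about 4.7 degrees is probably fit bias, but it is near the limit. I'll clear the top view and measure the rim.

```bash

python3 -m handwheel '{"delta_pos":[[0,0.05,0.03],[0,0.05,0.03],[0,0.05,0],[0,0.05,0],[-0.02,0.05,0],[-0.02,0.05,0],[-0.02,0.05,0],[0,0,0]],"rot":[[0,0,0],[0,0,0],[0,0,0],[0,0,0],[0,0,0],[0,0,0],[0,0,0],[0,0,0]],"claw":[0.05,0.05,0.05,0.05,0.05,0.05,0.05,0.05]}'
python3 chk.py B; python3 rim.py sB .684 .065 .045;python3 rim.py tB .684 .065 .045
python3 - <<'E'
from m import *
import cv2
for n in("sB","tB"):
    P,p=cloud(n);r=np.hypot(P[...,0]-.685,P[...,1]-.0655)
    m=(r>.05)&(r<.068)&(P[...,2]>.07)&(P[...,2]<.1)&(p.min(-1)>85)&(np.ptp(p,-1)<45);q=P[m]
    a=np.arctan2(q[:,1]-.0655,q[:,0]-.685);b=np.floor((a+np.pi)/(np.pi/12)).astype(int)
    t=np.array([q[b==i][q[b==i][:,2].argsort()[-max(1,(b==i).sum()//5):]].mean(0) for i in range(24) if (b==i).sum()>4])
    A=np.c_[t[:,:2]-[.685,.0655],np.ones(len(t))];k=np.linalg.lstsq(A,t[:,2],rcond=None)[0]
    print(n,len(q),len(t),"tilt",np.degrees(k[:2]).round(2),"rim z",k[2].round(4),"circle",circ(t).round(4))
f=np.load("tB.npz");cv2.imwrite("pics/B.png",np.vstack([np.load("sB.npz")["p"][130:370,:,::-1],f["p"][120:360,:,::-1]]))
E
```

```text
t: 26.05
ee_pos: [0.4102, 0.457, 0.3318]
tool_rot: [[-0.96, 0.281, 0.012], [0.281, 0.96, 0.009], [-0.009, 0.012, -1.0]]
wrist_force: [-0.0, -0.0, -0.5]
width: 0.583
expect [0.5073883  0.42561635 0.33113229] joints [ 0.8   0.09  1.62 -0.    1.41 -0.49]
sB 1814 centre [0.687  0.066  0.0466] axis tilt x,y deg [-3.7 -1.7] med res 0.001140055784611592
tB 2413 centre [0.6791 0.0669 0.0473] axis tilt x,y deg [ 4.  -2.6] med res 0.0011928370968065094
sB 414 24 tilt [0.72 0.75] rim z 0.0827 circle [0.6858 0.0656 0.0574]
tB 544 24 tilt [-0.55  0.03] rim z 0.0832 circle [0.6818 0.0651 0.0579]
```

View pics/B.png

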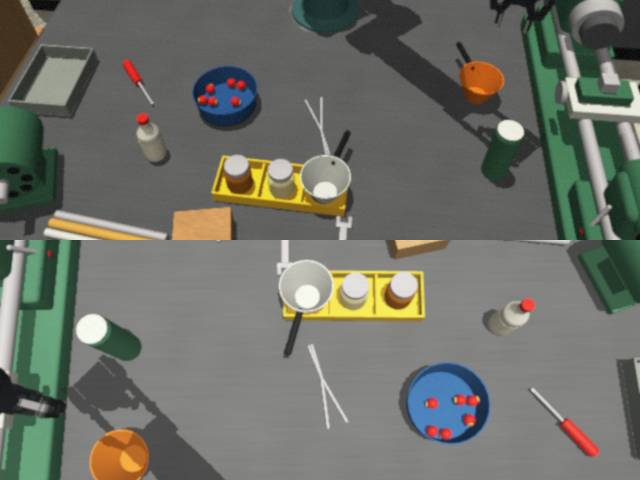

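The rim is level to within about 1 degree and sits at 83 mm (82 mm expected). The cup is within about 4 mm of the pad centre, it is empty, six knobs are in the dish, and the jars, bottle and can are standing. I'll hand it in.

```bash
python3 -c "
from workcell import ctrl;print(ctrl.close_job(),ctrl.read_state()['t'])"
```

```text
the job is handed in; nothing more can be done
the job is handed in; nothing more can be done
```

I gripped the cup by its handle, poured all six knobs into the dish, lowered the cup onto the pad, let go, and handed the job in at about 26 s. I regripped twice at the start because the gripper was first too high and then too low.

**Last checks:**
- **Knobs:** all six are in the dish in both camera views, and the cup is empty.
- **Cup:** it is about 3–5 mm from the pad centre. The rim is level to about 1° and measures 83 mm high, where 82 mm was expected.
- **Other things:** the jars, oil bottle and spray can look unmoved in the pictures. I did not measure their positions again at the end.
- **Robot:** it is clear of everything, with the wrist force near zero.

**Checks that disagreed:**
- **Cup tilt:** fitting the whole cup shape gave about 4–5° of tilt, in opposite x directions from the two cameras. I took that as fit bias and relied on the rim measurement.
- **Gripper opening:** it read about 13 mm on the 16 mm handle, but the hold stayed firm throughout.

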